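# Feed a candle down the lane and leave the sprung slide on its stop pin

## Task

With closed fingertips, push the orange tab of the candle feeder all the way to the end of its stroke, so that its slide shoves the yellow candle onto the green patch, then back off so that the spring brings the slide back until it is caught by the brass stop pin at mid position. Move the candle only with the slide: do not touch it or lift it, and leave the other things on the table where they stand.

Things in the scene. Friction and masses are not known exactly. Their poses are not given: they have to be found in the camera images.
- feeder: Aluminium candle feeder, bolted down: plate 320 x 110 mm, 12 mm thick, from x = -145 to +175 mm of its own frame, which lies at table height. Its own +x is the direction in which the slide is pushed, z is up. A blue bridge, 70 mm wide and 47 mm high, at x = -32 to -8 mm holds the brass stop pin, whose knob tops out 64 mm above the table (72 mm when lifted).
- slide (a joint): Travel of the sprung slide along the feeder's +x, m: 0 = home, 0.070 = end of stroke (hard stop). A spring pushes it back: 4 N at home, 9 N at the end, plus 1 to 3 N of drag when pushed. Let go before about 0.040 it runs home; beyond that the stop pin has dropped behind its tooth and, let go, it comes back to about 0.040 (mid position) and stays.
- stop_pin (a joint): Lift of the brass stop pin, in m: 0 = down, up to about 0.008 while the slide's tooth passes under it (at slide travel of about 0.019 to 0.040). It falls by itself.
- tab_face (a point): Middle of the pushed face of the slide's orange tab, an upright plate 46 mm wide (feeder's y), 10 mm thick, from 13 to 85 mm above the table. The face looks to the feeder's -x; this point lies on it 60 mm above the table, at feeder x = -130 mm when the slide is home, and moves with the slide. Axes as the feeder's. The space behind it is free.
- pusher_face (a point): Middle of the front face of the slide's grey pusher plate (56 mm wide, from 14 to 50 mm above the table), 150 mm ahead of the tab's face along the feeder's +x; it pushes the candle. Axes as the feeder's.
- candle: The yellow candle in the lane: a glass tumbler 64 mm in diameter and 80 mm high, about 0.28 kg, loose, upright on the feeder's plate, 4 to 14 mm ahead of the pusher. Origin at the centre of its underside, z up. Pushed to the end of the stroke, its centre lies at feeder x = 122 mm.
- lilac_a: Bystander: lilac candle, 64 mm in diameter, 80 mm high, standing beside the feeder; origin at the centre of its underside.
- lilac_b: Bystander: another lilac candle of the same size beside the feeder; origin at the centre of its underside.
- red_candle: Bystander: dark red candle of the same size, beside the feeder; origin at the centre of its underside.
- black_tin: Bystander: black candle tin, 72 mm in diameter, 55 mm high; origin at the centre of its underside.
- carton: Bystander: cardboard carton 90 x 90 x 110 mm high; origin at the centre of its underside.
- pitcher: Bystander: steel pouring cup, 90 mm in diameter, 130 mm high; origin at the centre of its underside.
- tumbler: Bystander: empty glass tumbler, 72 mm in diameter, 85 mm high; origin at the centre of its underside.
- patch (a point): Middle of the green patch (73 mm long, 71 mm wide) on the floor of the candle's lane, 12 mm above the table, at feeder x = 123 mm; axes as the feeder's. The lane, feeder x = 30 to 165 mm, is 72 mm wide between steel rails 34 mm high (above the table); a steel end stop 42 mm high closes its far end at x = 163 mm.
There are look-alikes about, which are no part of the job. Leave any turquoise look-alike of the candle alone.

How it is judged:
By the outcome, as a careful person would: the job done as asked, in the order asked, and still so for the second after the job is handed in, with the robot touching nothing.
It also fails if it takes over 40 s, if anything falls off the work surface, if the arm or the gripper's body presses on something with over 40 N, if the wrist force passes 120 N, or if a joint passes its speed limit or range.

## Robot

A 6-joint arm with a two-finger parallel gripper is mounted at the origin on the work surface. World frame = base frame: x ahead of the robot, y to its left, z up, the work surface at z = 0. Lengths are in m, angles in rad, forces in N, time in s.
With the tool pointing down it reaches from about 0.35 to 1 m from the base axis. Payload 7.1 kg.
Tool frame: the origin (TCP) lies at the very end of the fingers, on their centre line; the grasp point (between the pads) lies 19 mm behind it (bot.pinch_z is the distance from the TCP to the grasp point, in m); z points along the fingers, y is the line along which they close (so a half turn about z gives the same grasp; the last joint's range is limited). The gripper opens to 85 mm and grips with 20 to 120 N. Pads are 22 mm wide; open, the fingers measure 114 mm over their backs; the gripper's body (76 mm by 85 mm) begins 54 mm behind the grasp point. The pads swing forward as they close: fully open they stand 13 mm farther back than shut.
Start: joints at [-1.336, 0.423, 1.63, -0, 1.089, -0.019], TCP at [0.157, -0.605, 0.231] pointing down, gripper open.
Joint ranges: [-3, 3], [-0.9, 2.11], [0.09, 2.58], [-1.31, 4.45], [0.11, 2.69], [-2.54, 2.54]. Speed limits (rad/s): [2.39, 2.39, 3.01, 3.14, 3.14, 3.14].

## Interface

Orientations are given as a unit quaternion [w, x, y, z].
In Python, from plant import bot, cams gives the robot as it stands. Calls block until the motion is done:
- bot.move_to(position, orientation): joint-space move of the TCP to a pose.
- bot.move_straight(position, vel=0.15, rotation=None, threshold=None): straight line of the TCP; rotation=None keeps the orientation; vel is the mean speed in m/s. With threshold (N) it stops when the force on the tool has changed by that much, and returns True; else False.
- bot.move_j(angles): joint-space move.
- bot.command_gripper(opening): finger opening in m; the grip force is fixed at half the most; returns when the fingers have stopped.
- bot.pause(seconds).
- bot.ik(position, orientation): joint angles nearest the present ones, or None.
- cams.capture(name): name is "side" or "top"; returns (picture, depth): 420x560x3 uint8, red, green, blue; 420x560 float32, m along the optical axis (not along the pixel's ray), 0 where there is no reading.
- cams.camera_model(name): a dict with "fx", "fy", "cx", "cy" (pixels), "dist_coeffs" ([k1, k2, p1, p2, k3] as OpenCV has them; the pictures are not rectified), "xyz" and "orientation" of the camera in the world. Camera axes: x right, y down, z forward; pixel columns grow to the right and rows downward; lengths in m; the calibration is good to about 2 mm. A picture is of the moment at which its call begins. camera_model takes no time and is no camera call.
A pose or a line that the arm cannot do raises bot.PlanningError and nothing moves.
- bot.sign_off(): hands the job in; it is judged then, once.
Readings, each from a call of its own:
- bot.get_time(): time.
- bot.get_q(): joint angles.
- bot.get_qvel(): joint speeds.
- bot.get_tau(): joint torques, N m.
- bot.get_position(): TCP position.
- bot.get_tool_rot(): TCP orientation.
- bot.get_wrist_force(): force on the tool from outside, world axes, zero at the start.
- bot.get_wrist_torque(): the same for the moment, N m.
- bot.get_gripper_width(): finger opening in m.
- bot.get_grip_force(): force on a finger pad.
Only numpy, scipy, OpenCV 4.12 (cv2) and the standard library are available. Lean on these libraries where they do the work, as an engineer would, in place of code of your own. Each camera call takes 0.05 s, during which the arm holds its last target. There are 200 camera calls.

## Working session

There is one attempt and no reset: what is moved stays moved. The work goes in short steps, each a Python script; the robot and the scene stay as the last script left them, time stands still between calls to the robot, and variables do not carry over. Pictures are saved under pics/ and viewed, at most 10 in all, crops included, and the job is handed in when it is done.

```bash
mkdir -p pics; cat > h.py <<'E'
import numpy as np, cv2
from scipy.spatial.transform import Rotation as R
from plant import bot, cams
def cam(n):
    m=cams.camera_model(n); q=m["orientation"]
    K=np.array([[m["fx"],0,m["cx"]],[0,m["fy"],m["cy"]],[0,0,1]])
    return K,np.array(m["dist_coeffs"]),R.from_quat([q[1],q[2],q[3],q[0]]).as_matrix(),np.array(m["xyz"])
def world(n,uv,d):
    K,D,Rm,t=cam(n); uv=np.asarray(uv,float).reshape(-1,1,2)
    p=cv2.undistortPoints(uv,K,D)[:,0]; d=np.atleast_1d(d)[:,None]
    return np.hstack([p*d,d])@Rm.T+t
def cloud(n,dep):
    v,u=np.mgrid[:420,:560]
    return world(n,np.stack([u.ravel(),v.ravel()],1),dep.ravel()).reshape(420,560,3)
def project(n,P):
    K,D,Rm,t=cam(n); P=(np.asarray(P,float).reshape(-1,3)-t)@Rm
    return cv2.projectPoints(P,np.zeros(3),np.zeros(3),K,D)[0][:,0]
E
python3 - <<'E'
from h import *
for n in("side","top"):
    im,d=cams.capture(n); np.savez(f"pics/{n}0.npz",im=im,d=d)
    cv2.imwrite(f"pics/{n}0.png",im[...,::-1]); print(n,cams.camera_model(n))
E
```

```text
side {'fx': 501.6212628259078, 'fy': 501.6212628259078, 'cx': 277.21126078951113, 'cy': 205.24640684559958, 'dist_coeffs': array([-0.13513577,  0.        ,  0.        ,  0.        ,  0.        ]), 'xyz': array([-0.116313  ,  0.96969736,  1.00462058]), 'orientation': array([ 0.13108709, -0.26841399,  0.85779453, -0.41828059])}
top {'fx': 444.8648327883164, 'fy': 444.8648327883164, 'cx': 283.76404226556735, 'cy': 210.19052644110948, 'dist_coeffs': array([-0.03016833,  0.        ,  0.        ,  0.        ,  0.        ]), 'xyz': array([0.36343907, 0.01896381, 1.16062162]), 'orientation': array([ 0.04929144, -0.70252521,  0.70715779, -0.06290112])}
```

View pics/top0.png

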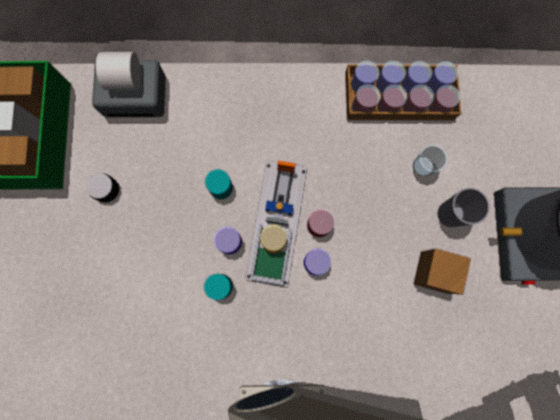

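View pics/side0.png

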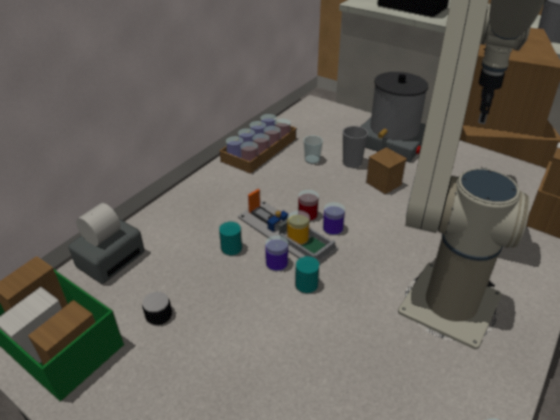

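Top view: the feeder runs from the orange tab (286,166) to the green patch (268,262), with the yellow candle at (274,238), so the push is toward the robot.
- Candidates for the tab: feeder tab (286,166), red/orange handle parts by the pot (512,232) and (528,282). I take (286,166).
- Candidates for the candle: yellow (274,238), turquoise (218,183) and (218,287), lilac (228,240) and (317,262), red (320,223). I take the yellow one, which stands in the lane.

```bash
cat > meas.py <<'E'
from h import *
def measure(n,im,d):
    P=cloud(n,d); hsv=cv2.cvtColor(im,cv2.COLOR_RGB2HSV); x,y,z=P[...,0],P[...,1],P[...,2]
    roi=(d>0)&(x>.1)&(x<.65)&(y>-.2)&(y<.2)
    H,S,V=[hsv[...,i] for i in range(3)]; out={}
    for k,m in dict(orange=(H<14)&(S>190)&(V>110)&(z>.02),yellow=(H>14)&(H<30)&(S>90)&(z>.06),
      patch=(H>40)&(H<85)&(S>110)&(z<.035),blue=(H>105)&(H<120)&(S>150)&(z>.02)&(z<.07)).items():
        m=m&roi; c,l,s,_=cv2.connectedComponentsWithStats(m.astype(np.uint8))
        if c<2: continue
        m=l==1+np.argmax(s[1:,4]); Q=P[m]; v,u=np.nonzero(m)
        out[k]=Q; print(n,k,len(Q),"px",u.mean().round(1),v.mean().round(1),"med",np.median(Q,0).round(4),"lo",np.percentile(Q,3,axis=0).round(3),"hi",np.percentile(Q,97,axis=0).round(3))
    return P,out
E
python3 - <<'E'
from meas import *
t=[]
for n,(a,b,c,e) in dict(top=(200,150,340,300),side=(210,170,350,270)).items():
    f=np.load(f"pics/{n}0.npz"); im,d=f["im"],f["d"]; P,o=measure(n,im,d)
    if n=="top":
        # plate: height 7-20mm connected around the patch
        z=P[...,2]; m=((z>.006)&(z<.06)&(d>0)).astype(np.uint8); m=m[140:300,235:312]; 
        print("plate z", np.percentile(P[250:275,262:275,2],[5,50,95]))
        top=o["orange"]; zz=top[:,2]; print("tab top z",np.percentile(zz,[50,80,95]))
        uv=np.argwhere((d>0)&(P[...,2]<.0) )
        print("table z near",np.median(P[200:300,180:205,2]))
    cv2.imwrite(f"pics/crop_{n}.png",cv2.resize(im[b:e,a:c,::-1],None,fx=4,fy=4,interpolation=cv2.INTER_CUBIC))
E
```

```text
top orange 9 px 291.1 165.4 med [ 0.6489 -0.0214  0.0853] lo [ 0.647 -0.026  0.08 ] hi [ 0.65  -0.017  0.088]
top yellow 39 px 273.7 249.0 med [0.44   0.0219 0.087 ] lo [ 0.437 -0.     0.066] hi [0.45  0.045 0.095]
top patch 644 px 269.3 263.7 med [0.4078 0.035  0.0129] lo [0.378 0.002 0.009] hi [0.439 0.066 0.017]
top blue 77 px 286.9 208.5 med [ 0.5452 -0.0115  0.0471] lo [ 0.536 -0.022  0.043] hi [0.558 0.003 0.052]
plate z [0.00921161 0.01304054 0.04192256]
tab top z [0.08531152 0.08700282 0.08752204]
table z near 0.0006046131391498344
side orange 1 px 254.0 193.0 med [ 0.647  -0.0046  0.0868] lo [ 0.647 -0.005  0.087] hi [ 0.647 -0.005  0.087]
side yellow 149 px 297.8 228.1 med [0.4515 0.0474 0.0735] lo [0.436 0.021 0.06 ] hi [0.485 0.055 0.086]
side patch 134 px 313.3 244.6 med [0.4153 0.0198 0.0123] lo [ 0.395 -0.001  0.008] hi [0.433 0.041 0.016]
side blue 109 px 275.2 220.1 med [0.5485 0.0265 0.0448] lo [ 0.535 -0.017  0.027] hi [0.563 0.043 0.05 ]
```

View pics/crop_top.png

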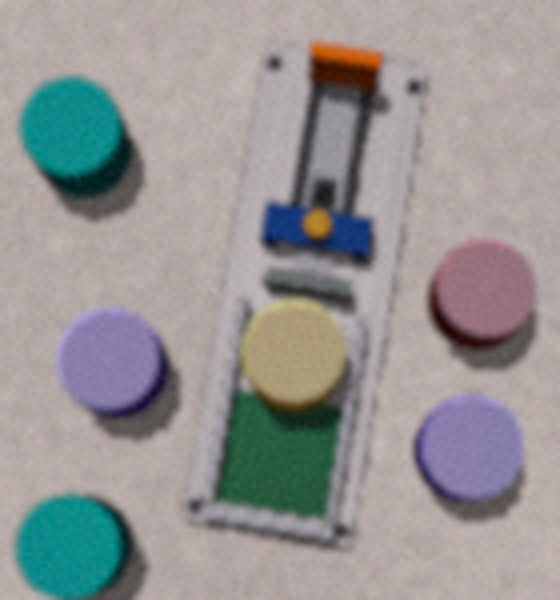

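View pics/crop_side.png

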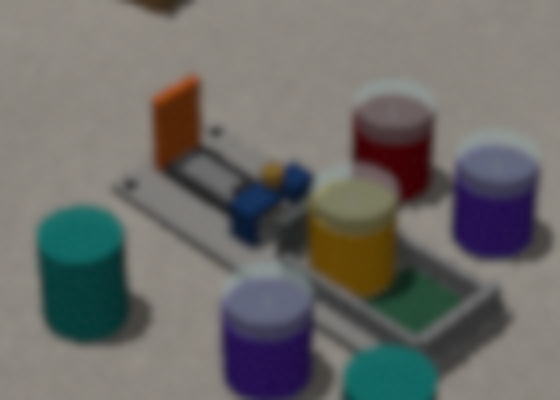

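Top crop: tab top edge from (312,43) to (382,53), knob (318,223), bridge corners (268,203)/(372,220), bolts (274,63), (415,87), (197,506) and (342,530). The side crop agrees, with the candle upright behind the pusher. It is the yellow one in the lane. I'll fit the feeder pose to both views together.

```bash
cat > fit.py <<'E'
from meas import *
from scipy.optimize import least_squares
T=lambda L:(np.array(L,float)+.5)/4-.5+[200,150]
S=lambda L:(np.array(L,float)+.5)/4-.5+[210,170]
# feeder +y: +x=-X world => +y=-Y world => image right in top view
mt=[(312,43),(382,53),(318,218),(268,203),(372,220)]
pt=[(-.130,-.023,.085),(-.130,.023,.085),(-.020,0,.064),(-.032,-.035,.047),(-.032,.035,.047)]
ms=[(156,96),(198,78),(273,168)]
ps=[(-.125,-.023,.085),(-.125,.023,.085),(-.020,0,.064)]
bt=[(274,63),(415,87)]; bs=[(130,185),(216,131)]
def W(p,P):
    c,s=np.cos(p[2]),np.sin(p[2]); P=np.array(P)
    return np.c_[p[0]+c*P[:,0]-s*P[:,1],p[1]+s*P[:,0]+c*P[:,1],P[:,2]]
def res(p,ab=None):
    B=[(p[3],-p[4],.014),(p[3],p[4],.014)]
    return np.r_[project("top",W(p,pt))-T(mt),project("top",W(p,B))-T(bt),project("side",W(p,ps))-S(ms),project("side",W(p,B))-S(bs)].ravel()
r=least_squares(res,[.53,0,2.97,-.135,.047],loss="soft_l1"); p=r.x
if __name__=="__main__":
    print("pose",p.round(4),"deg",np.degrees(p[2]).round(2)); print(res(p).reshape(-1,2).round(1).tolist())
    print("tab_face",W(p,[(-.13,0,.06)]),"patch",W(p,[(.123,0,.012)]))
    f=np.load("pics/top0.npz"); print("corners", ((project("top",W(p,[(-.145,-.055,.012),(-.145,.055,.012),(.175,-.055,.012),(.175,.055,.012)]))-[200,150])*4).round(0).tolist())
E
python3 fit.py
```

```text
pose [ 0.5304  0.0118  2.9677 -0.1305  0.0473] deg 170.03
[[-0.1, -0.3], [0.6, 0.2], [0.1, 1.7], [-0.2, -0.3], [0.9, 0.0], [0.3, 0.2], [0.2, 0.1], [-0.8, 1.5], [-0.4, -0.3], [-0.4, 0.6], [-0.4, -0.0], [-0.1, 0.3]]
tab_face [[ 0.65845778 -0.01067981  0.06      ]] patch [[0.40927504 0.03310336 0.012     ]]
corners [[266.0, 40.0], [429.0, 68.0], [180.0, 520.0], [350.0, 549.0]]
```

```bash
cat >> fit.py <<'E'
a=p[2]
def quat(yaw):
    q=(R.from_euler("z",yaw)*R.from_euler("x",np.pi)).as_quat(); return [q[3],q[0],q[1],q[2]]
E
python3 - <<'E'
from fit import *
for n in("top","side"):
    f=np.load(f"pics/{n}0.npz"); P=cloud(n,f["d"])[f["d"]>0]
    for x0,x1,y0,y1 in [(.1,.5,-.9,-.55),(.1,.5,-.55,-.4),(.4,.9,-.7,-.3),(.6,.9,-.3,.15)]:
        m=(P[:,0]>x0)&(P[:,0]<x1)&(P[:,1]>y0)&(P[:,1]<y1); print(n,(x0,x1,y0,y1),m.sum(),np.percentile(P[m,2],[50,99,100]).round(3) if m.any() else "")
print(bot.get_time(),bot.get_tool_rot())
for yaw in (a,a-np.pi):
    for X,z in((-.20,.3),(-.20,.045),(-.07,.045)):
        print(yaw,X,z,W(p,[(X,0,z)])[0].round(3),bot.ik(W(p,[(X,0,z)])[0],quat(yaw)))
E
```

```text
top (0.1, 0.5, -0.9, -0.55) 10471 [0.001 0.231 0.254]
top (0.1, 0.5, -0.55, -0.4) 8358 [0.    0.113 0.132]
top (0.4, 0.9, -0.7, -0.3) 27513 [0.002 0.221 0.254]
top (0.6, 0.9, -0.3, 0.15) 18229 [0.001 0.083 0.092]
side (0.1, 0.5, -0.9, -0.55) 5803 [0.177 0.519 0.529]
side (0.1, 0.5, -0.55, -0.4) 1324 [0.111 0.623 0.637]
side (0.4, 0.9, -0.7, -0.3) 9476 [0.05  0.255 0.282]
side (0.6, 0.9, -0.3, 0.15) 7489 [0.001 0.083 0.088]
0.1 [-6.93235751e-04  9.91960391e-01  1.26546810e-01 -8.26331912e-05]
2.967660986109222 -0.2 0.3 [ 0.727 -0.023  0.3  ] [-0.04767788  0.51905313  1.31348255  0.          1.30905698 -1.44454254]
2.967660986109222 -0.2 0.045 [ 0.727 -0.023  0.045] [-0.04767788  0.78601661  1.46223052  0.          0.89334552 -1.44454254]
2.967660986109222 -0.07 0.045 [ 0.599 -0.     0.045] [-0.02035032  0.64539124  1.77845305  0.          0.71774836 -1.41721498]
-0.17393166748057132 -0.2 0.3 [ 0.727 -0.023  0.3  ] [-4.76778844e-02  5.19053126e-01  1.31348255e+00 -4.44089210e-16
  1.30905698e+00  1.69705011e+00]
-0.17393166748057132 -0.2 0.045 [ 0.727 -0.023  0.045] [-4.76778844e-02  7.86016613e-01  1.46223052e+00 -4.44089210e-16
  8.93345519e-01  1.69705011e+00]
-0.17393166748057132 -0.07 0.045 [ 0.599 -0.     0.045] [-2.03503232e-02  6.45391244e-01  1.77845305e+00 -4.44089210e-16
  7.17748358e-01  1.72437767e+00]
```

```bash
python3 - <<'E'
from fit import *
c=bot.get_position(); bot.move_straight([c[0],c[1],.35],vel=.2)
bot.command_gripper(0.0)
bot.move_to(W(p,[(-.175,0,.30)])[0],quat(a))
bot.move_straight(W(p,[(-.175,0,.12)])[0],vel=.2)
bot.move_straight(W(p,[(-.175,0,.045)])[0],vel=.1)
print(bot.get_time(),bot.get_position(),bot.get_wrist_force(),bot.get_gripper_width())
ims=[]
for n,(u,v) in dict(top=(285,170),side=(255,205)).items():
    im,d=cams.capture(n); ims.append(cv2.resize(im[v-50:v+50,u-50:u+50,::-1],(400,400),interpolation=cv2.INTER_CUBIC))
cv2.imwrite("pics/near.png",np.hstack(ims))
E
```

```text
6.3833 [ 0.70324936 -0.01850373  0.04534884] [ 0.16067903 -0.42985297  0.02120443] 0.00013462442349589289
```

View pics/near.png

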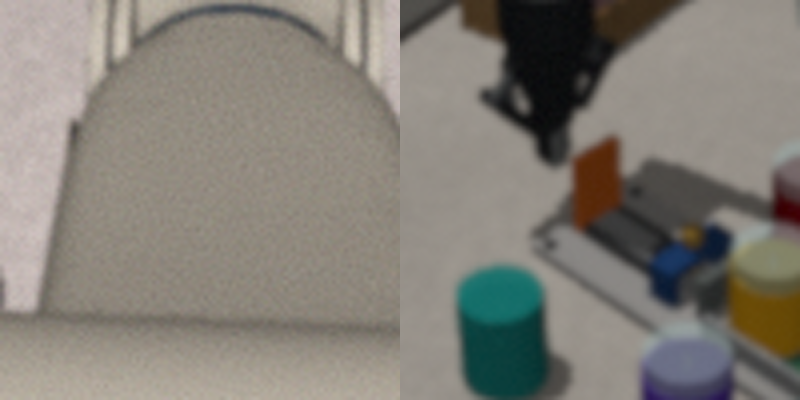

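The top view is blocked by the arm. In the side view the closed fingertips, at (555,150) in the crop, stand behind the tab and are clear of everything. Next: contact, then a slow push.

```bash
python3 - <<'E'
from fit import *
ex=np.array([np.cos(a),np.sin(a),0])
lx=lambda:(np.array(bot.get_position())-[p[0],p[1],0])@ex
hit=bot.move_straight(W(p,[(-.115,0,.045)])[0],vel=.03,threshold=2.5)
x0=lx(); print("contact",hit,x0,bot.get_wrist_force()@ex,bot.get_time())
E
```

```text
contact True -0.1435844772651732 -3.0416485429426166 7.6083
```

```bash
python3 - <<'E'
from fit import *
ex=np.array([np.cos(a),np.sin(a),0])
lx=lambda:(np.array(bot.get_position())-[p[0],p[1],0])@ex
x0=-.1436
for X,th in((.035,25),(.060,25),(.080,18)):
    hit=bot.move_straight(W(p,[(x0+X,0,.045)])[0],vel=.035,threshold=th)
    print(hit,"travel",lx()-x0,"F",np.array(bot.get_wrist_force()).round(1),bot.get_time())
    if hit: break
im,d=cams.capture("side"); cv2.imwrite("pics/pushed.png",cv2.resize(im[160:280,200:350,::-1],None,fx=4,fy=4,interpolation=cv2.INTER_CUBIC))
E
```

```text
False travel 0.0328320501432795 F [ 7.4 -1.9 -1.5] 8.7417
False travel 0.05743090053585598 F [ 7.8 -1.5  0. ] 9.6083
True travel 0.06845508898699551 F [ 8.  -3.1 -5.4] 10.1083
```

View pics/pushed.png

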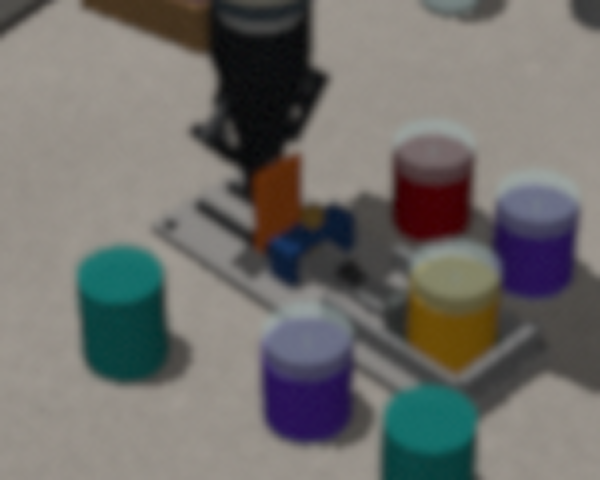

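The candle has been pushed to the far end of the lane, at (455,310) in the crop, but the holding force is only about 8 N. I'll push once more, slowly, to confirm it's at the hard stop.

```bash
python3 - <<'E'
from fit import *
ex=np.array([np.cos(a),np.sin(a),0])
lx=lambda:(np.array(bot.get_position())-[p[0],p[1],0])@ex
x0=-.1436
for th in (15,25):
    hit=bot.move_straight(W(p,[(x0+.080,0,.045)])[0],vel=.015,threshold=th)
    print(hit,"travel",lx()-x0,"F",np.array(bot.get_wrist_force()).round(1),bot.get_time())
E
```

```text
True travel 0.06795954411397533 F [ 7.9 -2.1 -5. ] 10.6667
False travel 0.06921916099432429 F [ 29.2  -6.9 -11.4] 11.55
```

It's firmly at the hard stop: 30 N and no further travel. Now I'll back off.

```bash
python3 - <<'E'
from fit import *
x0=-.1436
bot.move_straight(W(p,[(x0+.030,0,.045)])[0],vel=.04)
print(np.array(bot.get_wrist_force()).round(1))
bot.move_straight(W(p,[(x0-.04,0,.045)])[0],vel=.1)
bot.move_straight(W(p,[(x0-.04,0,.35)])[0],vel=.25)
c=bot.get_q(); bot.move_j([-.9,*c[1:]])
print(bot.get_time(),np.array(bot.get_wrist_force()).round(1))
ims=[]
for n,(u,v) in dict(top=(280,215),side=(275,220)).items():
    im,d=cams.capture(n); measure(n,im,d); ims.append(cv2.resize(im[v-70:v+80,u-50:u+50,::-1] if n=="top" else im[v-75:v+75,u-50:u+50,::-1],(400,600),interpolation=cv2.INTER_CUBIC))
cv2.imwrite("pics/end.png",np.hstack(ims))
print("expect candle",W(p,[(.122,0,.092)]),"px mid tab top edge",project("top",W(p,[(-.09,-.023,.085),(-.09,.023,.085)])))
print("candle top rim centre px",project("top",W(p,[(.122,0,.092)])))
E
```

```text
[ 0.2  0.2 -0.5]
17.2833 [0.1 0.5 0.1]
top orange 47 px 283.3 178.7 med [ 0.614  -0.0012  0.085 ] lo [ 0.609 -0.021  0.081] hi [0.622 0.016 0.089]
top yellow 30 px 278.8 205.7 med [0.5501 0.0089 0.0636] lo [0.544 0.004 0.061] hi [0.558 0.016 0.066]
top patch 28 px 277.6 275.0 med [0.3784 0.0121 0.0119] lo [0.375 0.004 0.01 ] hi [0.39  0.023 0.017]
top blue 158 px 279.2 207.4 med [0.5478 0.0075 0.0472] lo [ 0.537 -0.022  0.043] hi [0.563 0.039 0.051]
side orange 13 px 262.2 198.3 med [ 0.6126 -0.0023  0.0833] lo [ 0.609 -0.016  0.08 ] hi [0.617 0.014 0.087]
side yellow 149 px 312.8 237.6 med [0.3954 0.0578 0.0732] lo [0.379 0.034 0.061] hi [0.429 0.066 0.087]
side blue 122 px 276.5 220.2 med [0.5464 0.0228 0.0442] lo [ 0.535 -0.019  0.022] hi [0.56  0.044 0.049]
expect candle [[0.41025996 0.0329303  0.092     ]] px mid tab top edge [[274.85158767 175.45043367]
 [293.1476241  178.51735902]]
candle top rim centre px [[269.40891205 261.65180012]]
```

View pics/end.png

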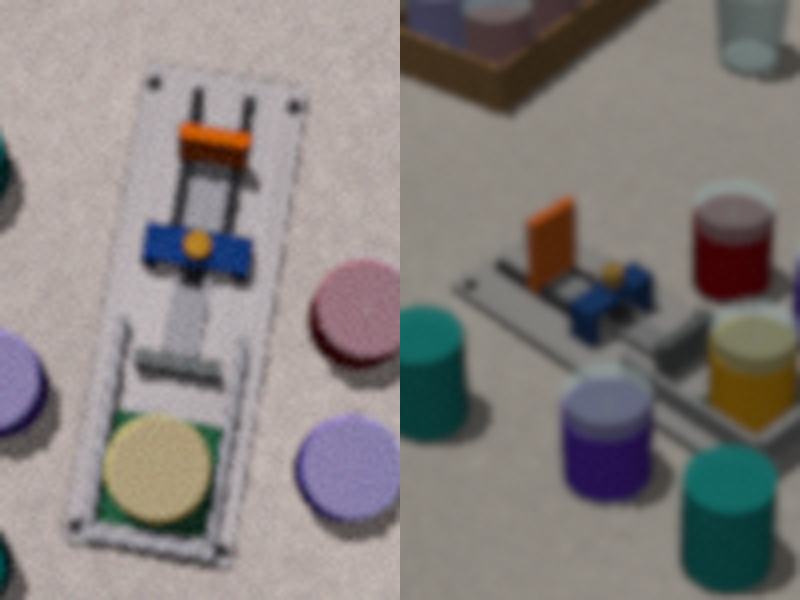

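The candle's centre is at pixel (269.5,262) against (269.4,261.7) expected, so it is on the patch. The tab is at mid position, its top edge matching the predicted (275,175) to (293,178). The pin is down, with its knob at z = 0.064, and the bystanders are unmoved.

```bash
python3 -c "
from plant import bot
bot.pause(.5); print(bot.sign_off(), bot.get_time())"
```

```text
the job is handed in; nothing more can be done
the job is handed in; nothing more can be done
```

Job handed in at about 18 s: the slide was pushed to its hard stop and came back to mid position on the stop pin, the yellow candle stands on the green patch, and nothing else was touched.

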